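# Show a gearbox cover's label to the bench code reader

### The arm

A 6-joint arm with a two-finger parallel gripper is mounted at the origin on the work surface. World frame = base frame: x ahead of the robot, y to its left, z up, the work surface at z = 0. Lengths are in m, angles in rad, forces in N, time in s.
With the tool pointing down it reaches from about 0.275 to 1 m from the base axis. Payload 8.4 kg.
Tool frame: the origin (TCP) lies on the centre line of the jaws, within the pads' length; the fingertips stand 17 mm ahead of it and the grasp point (between the pads) lies 2 mm behind it (bot.tcp_to_tips is the z of the fingertips in the tool frame, in m); z points along the fingers, y is the line along which they close (so a half turn about z gives the same grasp; the last joint's range is limited). The gripper opens to 85 mm and grips with 20 to 120 N. Pads are 22 mm wide; open, the fingers measure 114 mm over their backs; the gripper's body (76 mm by 85 mm) begins 54 mm behind the grasp point. The pads swing forward as they close: fully open they stand 13 mm farther back than shut.
Start: joints at [1.113, 0.353, 1.633, -0, 1.155, -0.002], TCP at [0.275, 0.561, 0.212] pointing down, gripper open.
Joint ranges: [-2.63, 2.63], [-0.92, 2.1], [0.06, 2.66], [-1.3, 4.44], [0, 2.69], [-3.02, 3.02]. Speed limits (rad/s): [2.22, 2.22, 2.79, 3.14, 3.14, 3.14].

### API

Orientations are given as a unit quaternion [x, y, z, w].
In Python, from workcell import bot, hand, kinematics, get_obs, vision, hand_in gives the robot as it stands. The module is installed in compiled form; this text tells all that it offers. Calls block until the motion is done:
- bot.reach(position, orientation): joint-space move of the TCP to a pose.
- bot.servo_line(position, ori=None, velocity=0.15): straight line of the TCP; ori=None keeps the orientation; velocity is the mean speed in m/s.
- bot.goto_joints(angles): joint-space move.
- hand.move_gripper(opening, strength=None): finger opening in m; strength is the grip in N (None keeps the last); returns when the fingers have stopped.
- bot.dwell(seconds).
- kinematics.solve_ik(position, orientation): joint angles nearest the present ones, or None.
- get_obs(): the state.
- vision.read_camera(name): name is "side" or "top"; returns a dict with "frame" (480x640x3 uint8, red, green, blue), "intrinsics" (3x3 intrinsics, pixels), "view" (4x4, takes a point from world to camera coordinates). Camera axes: x right, y down, z forward; pixel columns grow to the right and rows downward; lengths in m; the calibration is good to about 2 mm. A picture is of the moment at which its call begins. There is no depth.
A pose or a line that the arm cannot do raises bot.IKError and nothing moves.
- hand_in(): hands the job in; it is judged then, once.
The state is a dict: "time_s": time; "joint_pos": joint angles; "joint_vel": joint speeds; "joint_efforts": joint torques, N m; "position": TCP position; "orientation": TCP orientation; "wrist_force": force on the tool from outside, world axes, zero at the start; "ft_torque": the same for the moment, N m; "gripper_width": finger opening in m; "grip_force": force on a finger pad.
Only numpy, scipy, OpenCV 4.12 (cv2) and the standard library are available. Lean on these libraries where they do the work, as an engineer would, in place of code of your own. Each camera call takes 0.05 s, during which the arm holds its last target. There are 200 camera calls.

### The job

Of the three gearbox covers standing in the drying rack, only one has a small notch in an upper corner: the notch marks its frosted end, which carries the serial label on one face. Take that cover by its plain end, fingers off the frosted end, draw it up out of the rack without disturbing the other covers or anything on the bench, and show it to the code reader without touching the reader: label up, tipped to face squarely into the reader's slanting window, the label centred in front of the window and about 140 mm from it. Finish while still holding it there, steady.

Things in the scene. Friction and masses are not known exactly. Their poses are not given: they have to be found in the camera images.
- cover: the wanted cover: aluminium plate 110 long, 60 high, 8 mm thick, 0.11 to 0.18 kg, standing on a long edge in the rack; only it has a notch (15 mm), in an upper corner. Origin: middle of its lower edge. x runs along it to the notched, frosted end (+55 mm), z up to its upper edge, y out of the labelled face. Frosted field: x = 4 to 51 mm; grip the plain half, middle of grip below x = -10 mm
- label (a point): centre of the white label with dark bars (34 x 24 mm) in the frosted field: x = 28, y = 4, z = 30 mm in the cover's frame; axes as the cover's
- plain_a: another cover, 110 x 60 x 8 mm, four square corners, no notch, no label; stands in another place of the rack. Origin: middle of its lower edge. To be left standing as it is
- plain_b: another cover, 98 x 60 x 8 mm, round boss in the middle, no notch, no label; stands in the third place of the rack. Origin: middle of its lower edge. To be left standing as it is
- rack: fixed drying rack, left or right, at any of many headings: black base 130 x 176 x 8 mm; origin: centre of its underside. Covers lie along its x on the base (z = 8 mm), in three places at y = -65, 0, 65 mm (any order). Each place has four pins 6 mm thick, up to z = 30 mm, at x = +-36 mm, 8.5 mm to either side of the place's middle: 1.5 mm play beside a cover
- reader: the code reader with its fixed stand: steel post 20 mm thick, 454 mm high on a round foot 110 mm across, a thin arm at 404 mm height that carries the head. Origin: on the bench, straight below the reading spot; its x axis runs level from there, away from the robot's side, under the head to the post at x = 210 mm
- head: the reader's head, a black box 46 x 58 x 80 mm. Origin: centre of its round window, 349 mm above the bench. z points out of its back: the window looks along -z, down and towards the robot's side, 45 degrees off straight down; y is level
- spot (a point): the reading spot, in the air on the window's axis, 140 mm in front of the window (head frame z = -140 mm), 250 mm above the bench: where the label's centre belongs
- nylon_ring: bystander: cream ring, 60 mm across, 10 mm high, on the bench under the reader. Origin: centre of its underside
- pinion: bystander: small steel gear, 40 mm across, 30 mm high, on the bench beside the rack. Origin: centre of its underside
- hammer: bystander: hammer 280 mm long lying on the bench at the right
- wrench: bystander: wrench 180 mm long lying on the bench at the far left
- bush: bystander: dark steel bush, 44 mm across, 30 mm high, nearest to the robot. Origin: centre of its underside
- gear_housing: bystander: open aluminium gear housing, 125 x 105 x 45 mm, on the bench at the left. Origin: centre of its underside
Mind the look-alikes: they are no part of the job. Leave any orange or yellow look-alike of the cover alone.

How it is judged:
By the outcome, as a careful person would: the job done as asked, in the order asked, and still so for the second after the job is handed in, while the arm keeps its last pose, push and grip.
It also fails if it takes over 51 s, if anything falls off the work surface, if the arm or the gripper's body presses on something with over 40 N, if the wrist force passes 120 N, or if a joint passes its speed limit or range.

## Working session

There is one attempt and no reset: what is moved stays moved. The work goes in short steps, each a Python script; the robot and the scene stay as the last script left them, time stands still between calls to the robot, and variables do not carry over. Pictures are saved under pics/ and viewed, at most 10 in all, crops included, and the job is handed in when it is done.

```bash
mkdir -p pics
python3 - <<'E'
from workcell import *
import cv2, numpy as np, pickle
d={}
for n in("side","top"):
    r=vision.read_camera(n); d[n]=r
    cv2.imwrite(f"pics/{n}0.png",r["frame"][:,:,::-1])
    print(n,np.round(r["intrinsics"],1).tolist(),np.round(r["view"],4).tolist(), 'cam',np.round(-r["view"][:3,:3].T@r["view"][:3,3],3))
pickle.dump(d,open("d0.pkl","wb"))
o=get_obs();print({k:np.round(v,3).tolist() for k,v in o.items()})
E
```

```text
side [[445.0, 0.0, 320.7], [0.0, 445.0, 235.3], [0.0, 0.0, 1.0]] [[0.8663, -0.4991, 0.021, -0.4968], [-0.3371, -0.6151, -0.7127, 0.3624], [0.3686, 0.6104, -0.7011, 1.1081], [0.0, 0.0, 0.0, 1.0]] cam [ 0.144 -0.701  1.046]
top [[437.3, 0.0, 322.6], [0.0, 437.3, 238.9], [0.0, 0.0, 1.0]] [[0.0056, -1.0, -0.0027, 0.0274], [-0.9882, -0.0052, -0.1532, 0.5974], [0.1532, 0.0035, -0.9882, 1.2106], [0.0, 0.0, 0.0, 1.0]] cam [0.405 0.026 1.288]
{'time_s': 0.1, 'joint_pos': [1.113, 0.354, 1.634, -0.0, 1.155, -0.002], 'joint_vel': [0.0, -0.003, -0.001, 0.001, 0.001, -0.0], 'joint_efforts': [0.001, -60.636, -34.282, 0.0, 0.004, 0.0], 'position': [0.275, 0.561, 0.212], 'orientation': [0.226, 0.974, -0.001, -0.0], 'wrist_force': [0.287, 0.317, -0.002], 'ft_torque': [-0.024, 0.029, 0.038], 'grip_force': 0.0, 'gripper_width': 0.086}
```

View pics/side0.png

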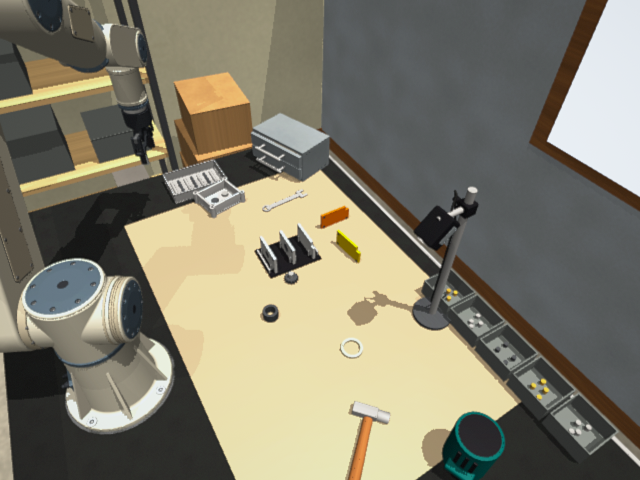

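View pics/top0.png

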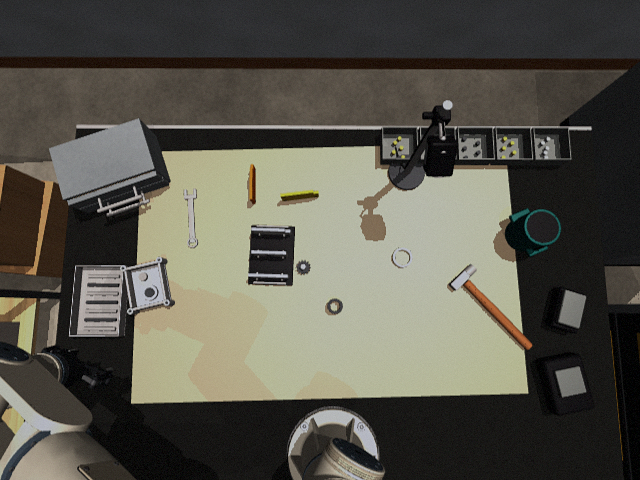

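The side view shows the rack at about (290,252) with three covers at about (268,253), (288,247) and (306,241). In the top view it's at about (271,255), with covers at rows 231, 254 and 278. The reader is at side (440,230), with its post foot at top (405,174). The orange and yellow plates are look-alikes, so I'll leave them alone. Next I'll enlarge the rack in both views.

Run:
```python
import cv2, numpy as np, pickle
d=pickle.load(open("d0.pkl","rb"))
a=d["side"]["frame"][215:285,245:335,::-1]; b=d["top"]["frame"][215:295,240:320,::-1]
a=cv2.resize(a,(400*90//70,400),interpolation=cv2.INTER_CUBIC); 
a=cv2.resize(d["side"]["frame"][218:280,248:328,::-1],(480,372),interpolation=cv2.INTER_CUBIC)
b=cv2.resize(b[:78],(320,312),interpolation=cv2.INTER_CUBIC)
c=np.zeros((372,800,3),np.uint8); c[:,:480]=a; c[:312,480:]=b
cv2.imwrite("pics/crop1.png",c)
```

```text
(no output)
```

View pics/crop1.png

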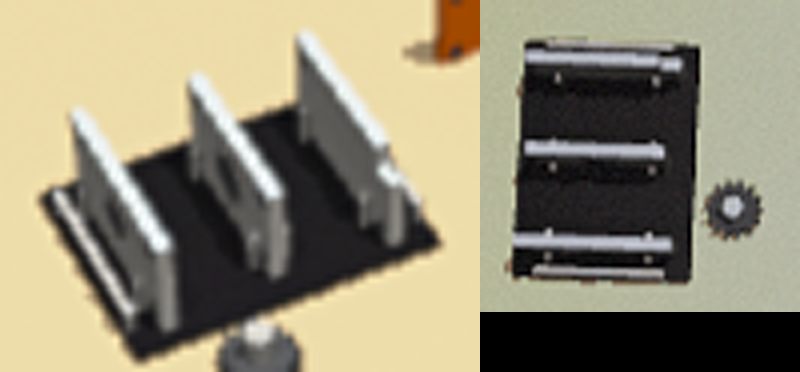

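Candidates, in crop pixels: far cover (345,110), middle (235,145) and near (120,190). Only the far one has a step at its upper right corner, at side crop (385,165) ≈ full image (312,245) and top (408,231 → crop 672,65). The middle one has a boss and the near one is square, so the far one is wanted. Its notch points to world -y, so the label face (z×x) points to +x, and no label shows on the near face, which agrees. Next, the reader.

Run:
```python
import cv2, numpy as np, pickle
d=pickle.load(open("d0.pkl","rb"))
a=cv2.resize(d["side"]["frame"][182:282,402:492,::-1],(450,500),interpolation=cv2.INTER_CUBIC)
b=cv2.resize(d["top"]["frame"][95:195,388:458,::-1],(350,500),interpolation=cv2.INTER_CUBIC)
c=np.hstack([a,b]).astype(float); c=255*(c/255)**0.5
cv2.imwrite("pics/crop2.png",c.astype(np.uint8))
```

```text
(no output)
```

View pics/crop2.png

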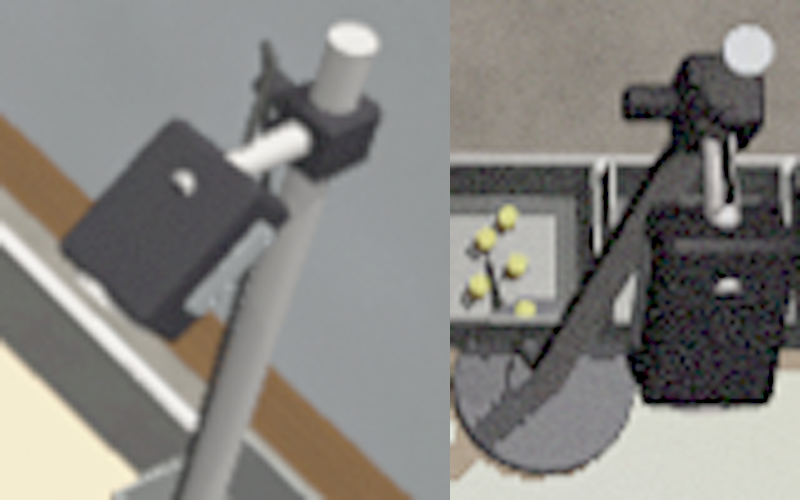

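The side crop shows the head's upper face. Its window-end corners are A (65,245) and B (165,330), its back-left corner is (175,120), and the post top is at (353,40). In the top crop the A–B edge runs (640,400)–(768,400) and the post top is at (748,49). Now to measure.

```bash
cat > h.py <<'E'
import cv2, numpy as np, pickle
d=pickle.load(open("d0.pkl","rb"))
def ray(n,p):
    r=d[n];R=r["view"][:3,:3];c=-R.T@r["view"][:3,3]
    q=R.T@np.linalg.inv(r["intrinsics"])@np.array([p[0],p[1],1.]);return c,q/np.linalg.norm(q)
def plane(n,p,z):
    c,q=ray(n,p);return c+q*(z-c[2])/q[2]
def tri(ps,pt):
    c1,q1=ray("side",ps);c2,q2=ray("top",pt)
    s=np.linalg.lstsq(np.c_[q1,-q2],c2-c1,rcond=None)[0]
    a,b=c1+s[0]*q1,c2+s[1]*q2;return (a+b)/2,np.linalg.norm(a-b)
S=lambda x,y:(402+x/5-.4,182+y/5-.4)
T=lambda x,y:(388+(x-450)/5-.4,95+y/5-.4)
E
python3 - <<'E'
from h import *
np.set_printoptions(precision=4,suppress=True)
for n,a,b in[("A",S(65,245),T(640,400)),("B",S(170,332),T(768,400)),("Cback-left",S(175,120),T(650,207)),("led",S(182,182),T(728,287)),("post",S(353,40),T(748,49))]:print(n,*tri(a,b))
print("postplane",plane("top",T(748,49),.454),plane("side",S(353,40),.454))
g=cv2.cvtColor(d["top"]["frame"],cv2.COLOR_RGB2GRAY)
# rack base: dark blob in ROI, closed over the covers
roi=np.zeros_like(g);roi[218:294,242:300]=1
m=((g<60)&(roi>0)).astype(np.uint8);m=cv2.morphologyEx(m,cv2.MORPH_CLOSE,np.ones((9,9)))
c=max(cv2.findContours(m,0,2)[0],key=cv2.contourArea);r=cv2.minAreaRect(c);bx=cv2.boxPoints(r);print("rack px",r)
P=np.array([plane("top",p,.008) for p in bx]);print(P,"ctr",P.mean(0),"sides",np.linalg.norm(P-np.roll(P,1,0),axis=1))
# covers' top edges (bright, inside the rack)
er=cv2.erode(m,np.ones((1,1)))
b=((g>150)&(cv2.fillPoly(np.zeros_like(g),[bx.astype(int)],1)>0)).astype(np.uint8)
for c in cv2.findContours(b,0,2)[0]:
    if cv2.contourArea(c)<25: continue
    r=cv2.minAreaRect(c);q=cv2.boxPoints(r);e=sorted([plane("top",p,.068) for p in q],key=lambda v:v[1])
    lo=(e[0]+e[1])/2;hi=(e[2]+e[3])/2
    print("cover",r[0],"lo",lo,"hi",hi,"len",np.linalg.norm(hi-lo),"head deg",np.degrees(np.arctan2(*(lo-hi)[1::-1])))
E
```

```text
A [ 0.6922 -0.1954  0.3638] 0.0015460173733744488
B [ 0.698  -0.2553  0.3582] 0.00963364206684868
Cback-left [ 0.7574 -0.1887  0.4076] 0.01024907454869156
led [ 0.7263 -0.2224  0.4088] 0.001015671730847318
post [ 0.8105 -0.2214  0.4537] 0.001145871729955342
postplane [ 0.8109 -0.2216  0.454 ] [ 0.8094 -0.2216  0.454 ]
rack px ((273.9865417480469, 255.48577880859375), (50.75819778442383, 58.06093978881836), 1.5911403894424438)
[[0.4695 0.2481 0.008 ]
 [0.6416 0.2487 0.008 ]
 [0.6381 0.0976 0.008 ]
 [0.4662 0.1    0.008 ]] ctr [0.5539 0.1736 0.008 ] sides [0.1481 0.1721 0.1512 0.1719]
cover (267.0, 274.0) lo [0.4943 0.1292 0.068 ] hi [0.4937 0.2408 0.068 ] len 0.1116098685472697 head deg -89.68786318577818
cover (268.0118103027344, 251.69277954101562) lo [0.5551 0.1358 0.068 ] hi [0.5583 0.2316 0.068 ] len 0.09583298906724577 head deg -91.91218182075323
cover (296.45465087890625, 255.99794006347656) lo [0.5454 0.0955 0.068 ] hi [0.5461 0.1116 0.068 ] len 0.016068264428413987 head deg -92.3109234456455
cover (265.5840759277344, 227.65701293945312) lo [0.6342 0.1428 0.068 ] hi [0.6164 0.2417 0.068 ] len 0.10041779834431226 head deg -79.7930088316156
```

Run:
```python
from h import *
np.set_printoptions(precision=4,suppress=True)
g=cv2.cvtColor(d["top"]["frame"],cv2.COLOR_RGB2GRAY).astype(float)
print(g[222:236,256].astype(int),g[222:236,280].astype(int))
print("row229/230/231 ends",[(r,g[r,246:254].astype(int),g[r,282:296].astype(int)) for r in(229,230,231)])
# head lower edge (dark -> bench), subpixel crossing per column
pts=[]
for u in range(424,446):
    col=g[160:186,u]; i=[k for k in range(len(col)-1) if col[k]<100<=col[k+1]]
    if i: k=i[0]; pts.append((u,160+k+(100-col[k])/(col[k+1]-col[k])))
print(np.array(pts).T)
print("head row sides", [(r,g[r,420:458].astype(int)) for r in (172,)])
def proj(n,p):
    r=d[n];q=r["intrinsics"]@(r["view"]@np.r_[p,1])[:3];return q[:2]/q[2]
print("foot proj top",proj("top",[.810,-.2216,0]),"side",proj("side",[.810,-.2216,0]))
print("arm", tri(S(235,160),T(727,213)), plane("top",T(720,140),.404))
f=d["top"]["frame"][150:192,380:430].astype(int);
```

```text
[180 183 153 112  53  68 161 190 129  47  42  35  20  15] [178 178 179 163 160  87  98 176 194 125  32  40  31  17]
row229/230/231 ends [(229, array([178, 178, 180, 180, 183, 158, 190, 196]), array([176, 180, 139, 117, 117, 117, 119, 117,  58,  34,  30,  35,   8,
       189])), (230, array([182, 180, 181, 183, 188,  98, 123, 121]), array([194, 196, 164, 148, 179, 178, 178, 183, 114,  38,  31,  26,  14,
       187])), (231, array([175, 181, 180, 184, 189,  45,  25,  32]), array([126, 123, 101, 148, 196, 195, 198, 199, 113,  40,  33,  33,  22,
       185]))]
[[424.     425.     426.     427.     428.     429.     430.     431.
  432.     433.     434.     435.     436.     437.     438.     439.
  440.     441.     442.     443.     444.     445.    ]
 [175.617  173.2    175.3256 175.6757 176.0147 176.0147 175.9608 175.9899
  176.4184 176.5086 176.6316 176.6548 176.65   176.6625 176.3443 176.2623
  176.2836 176.25   176.5532 176.5766 176.2791 176.3218]]
head row sides [(172, array([ 70,  72,  73,  69,  62,  67,   8,   2,   6,  11,   6,   4,  11,
        14,  10,   9,   5,   8,   8,   7,   9,   8,  12,   1,  14,   9,
         6,  12,  11,  14,  10,   5,  23, 186, 184, 182, 179, 180]))]
foot proj top [405.6899 172.7261] side [431.0796 314.2035]
arm (array([ 0.7577, -0.2225,  0.4087]), np.float64(0.003516998257098128)) [ 0.794 -0.223  0.404]
```

```bash
cat >> h.py <<'E'
from scipy.spatial.transform import Rotation as Ro
hd=np.array([0,0,0.]) 
a=plane("top",(256,228.85),.068);b=plane("top",(280,229.65),.068)
cx=(b-a)/np.linalg.norm(b-a)            # cover x (to the notch)
left=plane("top",(250.8,228.7),.068);notch=plane("top",(283.6,229.75),.068);end=plane("top",(289.9,230.5),.053)
cz=np.array([0,0,1.]);cy=np.cross(cz,cx);Rc=np.c_[cx,cy,cz]
mid=a+cx*((left-a)@cx+(notch-a)@cx+(end-a)@cx+0.055-0.040-0.055)/3; mid[2]=.008   # cover origin
spot=np.array([.600,-.222,.250])
n=np.array([1,0,1])/2**.5
XG,ZT=-.031,.054
grasp=mid+cx*XG; grasp[2]=ZT
tc=np.array([XG,0,ZT-.008])
def Rg(s): return np.c_[np.cross(s*cy,-cz),s*cy,-cz]
def final(phi,s,Rct=None,tc=tc):
    """phi: turn of cover about n; 0 = cover z towards robot and up"""
    z0=np.array([-1,0,1])/2**.5
    z=Ro.from_rotvec(n*phi).apply(z0);R=np.c_[np.cross(n,z),n,z]
    Rt=R@(Rc.T@Rg(s)) if Rct is None else R@Rct
    return spot-R@(np.array([.028,.004,.030])-tc),Rt
E
python3 - <<'E'
from h import *
from workcell import kinematics
np.set_printoptions(precision=3,suppress=True)
print("cx",cx,"ends",left,notch,end,"L",np.linalg.norm((notch-left)[:2]),np.linalg.norm((end-left)[:2]),"mid",mid,"grasp",grasp)
print("AB",plane("top",(425.6,176),.365),plane("top",(452.4,176.4),.365))
for s in(1,-1):
    q=kinematics.solve_ik(grasp,Ro.from_matrix(Rg(s)).as_quat());print("grasp",s,q)
    for ph in np.radians([-90,-60,-45,-20,0,20,45,60,90]):
        p,R=final(ph,s);q=kinematics.solve_ik(p,Ro.from_matrix(R).as_quat());print(s,round(np.degrees(ph)),p,R[:,2],q)
E
```

```text
cx [-0.029 -1.     0.   ] ends [0.622 0.234 0.068] [0.62  0.141 0.068] [0.62  0.124 0.053] L 0.09308777308697526 0.10976578380944194 mid [0.621 0.18  0.008] grasp [0.621 0.211 0.054]
AB [ 0.688 -0.195  0.365] [ 0.687 -0.253  0.365]
grasp 1 [ 0.325  0.573  1.676 -0.     0.892  0.353]
1 -90 [ 0.639 -0.206  0.205] [ 0. -1. -0.] None
1 -60 [ 0.628 -0.179  0.217] [ 0.354 -0.866 -0.354] None
1 -45 [ 0.619 -0.169  0.226] [ 0.5   -0.707 -0.5  ] None
1 -20 [ 0.601 -0.161  0.244] [ 0.664 -0.342 -0.664] None
1 0 [ 0.586 -0.163  0.258] [ 0.707  0.    -0.707] [-0.463  0.022  2.205  1.066  0.369 -1.375]
1 20 [ 0.572 -0.172  0.272] [ 0.664  0.342 -0.664] [-0.731  0.149  2.066  1.082  0.912 -1.575]
1 45 [ 0.56  -0.192  0.285] [ 0.5    0.707 -0.5  ] [-0.87   0.417  1.81   1.007  1.438 -1.642]
1 60 [ 0.555 -0.206  0.289] [ 0.354  0.866 -0.354] [-0.884  0.593  1.636  0.979  1.708 -1.649]
1 90 [ 0.555 -0.238  0.289] [ 0.  1. -0.] [-0.825  0.934  1.28   0.995  2.2   -1.62 ]
grasp -1 [ 0.325  0.573  1.676 -0.     0.892 -2.788]
-1 -90 [ 0.639 -0.206  0.205] [ 0. -1. -0.] None
-1 -60 [ 0.628 -0.179  0.217] [ 0.354 -0.866 -0.354] None
-1 -45 [ 0.619 -0.169  0.226] [ 0.5   -0.707 -0.5  ] None
-1 -20 [ 0.601 -0.161  0.244] [ 0.664 -0.342 -0.664] None
-1 0 [ 0.586 -0.163  0.258] [ 0.707  0.    -0.707] [-0.463  0.022  2.205  1.066  0.369  1.767]
-1 20 [ 0.572 -0.172  0.272] [ 0.664  0.342 -0.664] [-0.731  0.149  2.066  1.082  0.912  1.567]
-1 45 [ 0.56  -0.192  0.285] [ 0.5    0.707 -0.5  ] [-0.87   0.417  1.81   1.007  1.438  1.5  ]
-1 60 [ 0.555 -0.206  0.289] [ 0.354  0.866 -0.354] [-0.884  0.593  1.636  0.979  1.708  1.492]
-1 90 [ 0.555 -0.238  0.289] [ 0.  1. -0.] [-0.825  0.934  1.28   0.995  2.2    1.522]
```

The sizes agree: cover 110 mm and head 58 mm measured, and the reader heading is about 0. I'll hover above the plain end and look.

```bash
sed -i 's/spot=np.array.*/spot=np.array([.602,-.223,.250])/' h.py
python3 - <<'E'
from h import *
from workcell import *
qt=Ro.from_matrix(Rg(1)).as_quat()
hand.move_gripper(.05,60)
bot.reach(grasp+[0,0,.2],qt)
bot.servo_line(grasp+[0,0,.055],velocity=.15)
o=get_obs();print(o["time_s"],o["position"]-grasp,o["gripper_width"],o["wrist_force"])
a=vision.read_camera("side")["frame"][190:290,250:350,::-1];b=vision.read_camera("top")["frame"][190:290,230:330,::-1]
cv2.imwrite("pics/hover.png",cv2.resize(np.hstack([a,b]),(800,400),interpolation=cv2.INTER_CUBIC))
E
```

```text
3.4583 [0.00070501 0.0003016  0.05601794] 0.04980825423936167 [-0.00792728  0.77865652 -0.5006528 ]
```

View pics/hover.png

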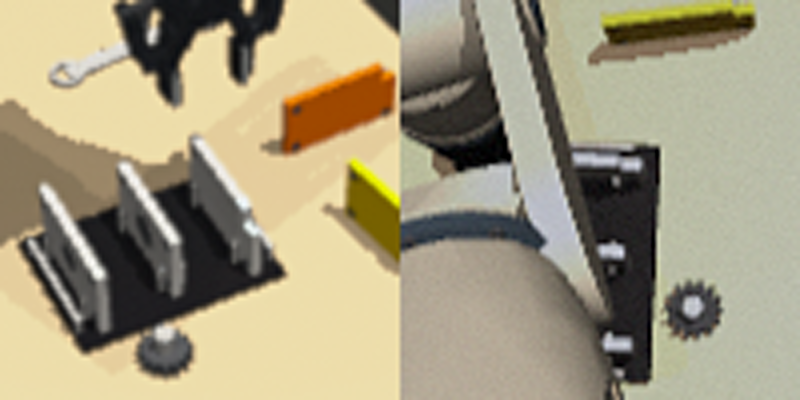

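Run:
```python
from h import *
from workcell import *
def proj(n,p):
    r=d[n];q=r["intrinsics"]@(r["view"]@np.r_[p,1])[:3];return (q[:2]/q[2]-[250,190])*4
print("tcp_to_tips",bot.tcp_to_tips)
for dz in(.017,.010,0):
  for s in(-1,1): print(dz,s,proj("side",grasp+[0,0,.056-dz]+cy*s*.025))
print("plate top at grip",proj("side",grasp+[0,0,.014]),"plain end",proj("side",mid-cx*.055+[0,0,.06]),"notch end",proj("side",mid+cx*.055+[0,0,.045]))
```

```text
tcp_to_tips 0.017
0.017 -1 [175.5715411  136.04316529]
0.017 1 [232.48282937 116.43744511]
0.01 -1 [175.38105853 129.48159962]
0.01 1 [232.49357895 109.8893586 ]
0 -1 [175.10659039 120.02697755]
0 1 [232.50906645 100.45517327]
plate top at grip [204.51689273 149.2192733 ] plain end [191.19748967 130.93507502] notch end [254.43936046 231.56791182]
```

Run:
```python
from h import *
from workcell import *
a=vision.read_camera("side")["frame"][175:245,270:340,::-1]
a=(255*(a/255.)**.5).astype(np.uint8)
cv2.imwrite("pics/hover2.png",cv2.resize(a,(560,560),interpolation=cv2.INTER_CUBIC)); o=get_obs();print(o["position"],o["orientation"])
```

```text
[0.62213037 0.2110734  0.11010482] [7.17150562e-01 6.96917698e-01 8.00243639e-04 3.92654917e-04]
```

View pics/hover2.png

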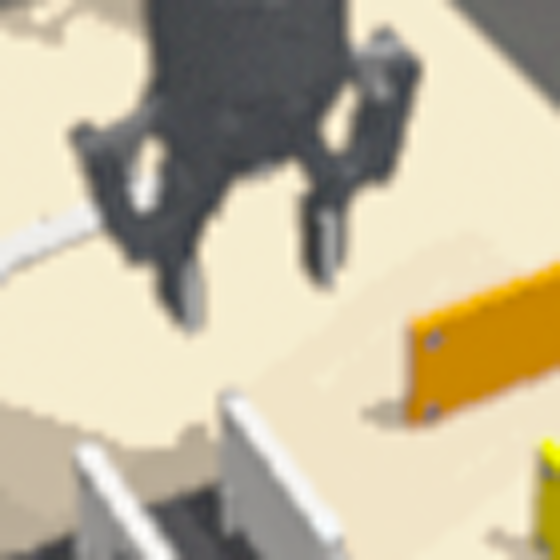

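Run:
```python
from h import *
def proj(n,p):
    r=d[n];q=r["intrinsics"]@(r["view"]@np.r_[p,1])[:3];return (q[:2]/q[2]).round(1)
R=Ro.from_quat([0.226,0.974,-.001,0]).as_matrix();p=np.array([.275,.561,.212])
for dz in(.017,.004,-.02):
  print(dz,[(proj("side",p+R@[0,s*.0425,dz]),proj("top",p+R@[0,s*.0425,dz])) for s in(-1,1)])
for dz in (.017,.010,0,-.015): print([proj("side",np.array([.6221,.2111,.1101-dz])+cy*s*.025) for s in(-1,1)])
a=cv2.resize(d["side"]["frame"][125:175,115:175,::-1],(480,400),interpolation=cv2.INTER_CUBIC)
b=cv2.resize(d["top"]["frame"][335:405,50:120,::-1],(320,320),interpolation=cv2.INTER_CUBIC)
c=np.zeros((400,800,3),np.uint8);c[:,:480]=a;c[:320,480:]=b
cv2.imwrite("pics/start.png",(255*(c/255.)**.5).astype(np.uint8))
```

```text
0.017 [(array([149.8, 175.9]), array([118.4, 367.6])), (array([155.3, 160.1]), array([ 88.3, 351.5]))]
0.004 [(array([148.8, 172.5]), array([115.8, 368.3])), (array([154.3, 156.7]), array([ 85.4, 352. ]))]
-0.02 [(array([146.8, 166.1]), array([111. , 369.7])), (array([152.5, 150.4]), array([ 79.9, 353.1]))]
[array([294. , 223.9]), array([308.3, 219. ])]
[array([294. , 222.2]), array([308.3, 217.3])]
[array([293.9, 219.9]), array([308.3, 215. ])]
[array([293.8, 216.3]), array([308.3, 211.4])]
```

View pics/start.png

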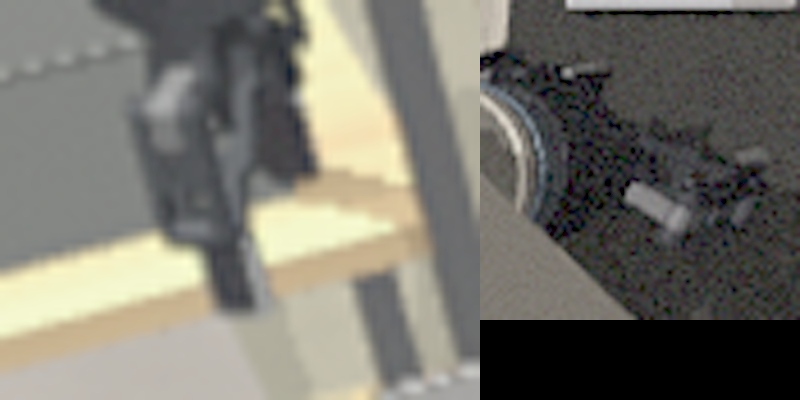

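The fingertips appear about 30 mm higher in the image than the stated TCP-to-tip length, in both the start and hover views. I'll close the fingers here and measure the tip row numerically.

```bash
cat >> h.py <<'E'
def tiprow(f):
    h=cv2.cvtColor(f,cv2.COLOR_RGB2GRAY)[176:236,284:322]   # gripper is dark/grey on the bench
    w=f[176:236,284:322].astype(int); m=((h<140)&(abs(w[...,0]-w[...,2])<25)).astype(np.uint8)
    k,l,s,_=cv2.connectedComponentsWithStats(m); i=l[0,20]; ii=np.argwhere(l==(i or 1)); 
    return {int(c)+284:int(ii[ii[:,1]==c,0].max())+176 for c in np.unique(ii[:,1])}
E
python3 - <<'E'
from h import *
from workcell import *
def proj(p):
    r=d["side"];q=r["intrinsics"]@(r["view"]@np.r_[p,1])[:3];return (q[:2]/q[2]).round(1)
for w in(.05,.0,.03):
    hand.move_gripper(w,60);o=get_obs()
    print(w,o["gripper_width"],o["time_s"],o["position"],tiprow(vision.read_camera("side")["frame"]))
for dz in(.03,.017,0,-.02):print(dz,proj(o["position"]-[0,0,dz]))
E
```

```text
0.05 0.04995551006904351 3.825 [0.62163147 0.21090879 0.10940214] {284: 204, 285: 206, 286: 207, 287: 207, 288: 207, 289: 209, 290: 212, 291: 214, 292: 215, 293: 216, 294: 216, 295: 203, 296: 201, 297: 200, 298: 198, 299: 197, 300: 196, 301: 196, 302: 196, 303: 196, 304: 195, 305: 195, 306: 194, 307: 195, 308: 208, 309: 209, 310: 210, 311: 210, 312: 208, 313: 200, 314: 198, 315: 198, 316: 197, 317: 197, 318: 197, 319: 194, 320: 191, 321: 187}
0.0 0.0003815397514696834 4.4083 [0.6214546  0.21086106 0.10895963] {284: 200, 285: 201, 286: 201, 287: 201, 288: 202, 289: 203, 290: 203, 291: 204, 292: 205, 293: 205, 294: 206, 295: 206, 296: 206, 297: 210, 298: 212, 299: 213, 300: 214, 301: 214, 302: 214, 303: 213, 304: 212, 305: 210, 306: 203, 307: 201, 308: 201, 309: 201, 310: 200, 311: 200, 312: 199, 313: 197, 314: 196, 315: 194, 316: 193, 317: 191, 318: 190, 319: 189}
0.03 0.02990631879783192 4.8583 [0.6214567  0.21088312 0.10901994] {284: 202, 285: 202, 286: 203, 287: 204, 288: 206, 289: 207, 290: 207, 291: 207, 292: 209, 293: 212, 294: 214, 295: 214, 296: 215, 297: 215, 298: 201, 299: 198, 300: 197, 301: 196, 302: 196, 303: 196, 304: 196, 305: 210, 306: 211, 307: 212, 308: 212, 309: 209, 310: 202, 311: 200, 312: 199, 313: 199, 314: 199, 315: 198, 316: 197, 317: 195, 318: 193, 319: 190, 320: 188, 321: 186}
0.03 [301.1 224.8]
0.017 [301.1 221.8]
0 [301.  217.8]
-0.02 [300.9 213. ]
```

Run:
```python
from h import *
from workcell import *
hand.move_gripper(.05,60)
bot.servo_line(grasp,velocity=.08)
o=get_obs();print(o["time_s"],o["position"]-grasp,o["gripper_width"],o["wrist_force"],o["joint_pos"])
f=vision.read_camera("side")["frame"]
a=(255*(f[190:270,265:345,::-1]/255.)**.5).astype(np.uint8)
cv2.imwrite("pics/down.png",cv2.resize(a,(600,600),interpolation=cv2.INTER_CUBIC))
```

```text
6.075 [0.00026787 0.00011353 0.00018891] 0.049793855326909324 [ 0.22276877 -0.38173571  0.01437287] [ 3.24879911e-01  5.73262322e-01  1.67549914e+00 -1.27180729e-05
  8.92467351e-01  3.53485458e-01]
```

View pics/down.png

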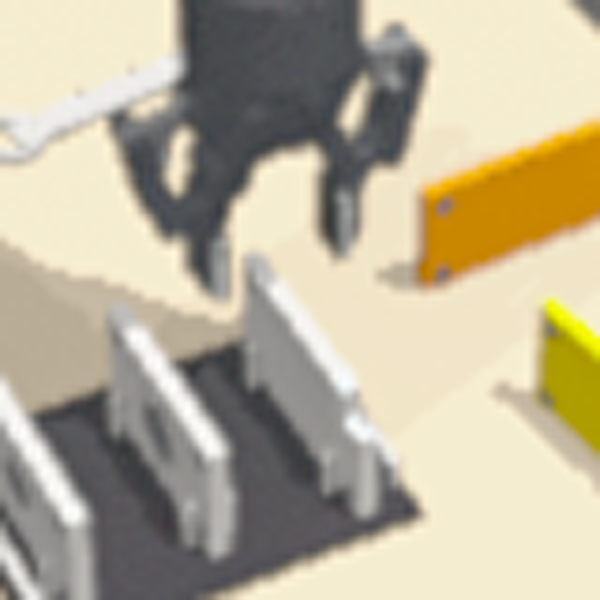

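The tips are clearly above and behind where they were predicted: the right finger isn't hidden by the plate, and the whole gripper looks shifted. I'll check the tool with both cameras in a pose where both see the fingers, with the predicted tips marked.

Run:
```python
from h import *
from workcell import *
bot.servo_line(grasp+[0,0,.2],velocity=.25)
_,R=final(.35,1)
bot.reach([.45,-.1,.30],Ro.from_matrix(R).as_quat()); bot.dwell(.2)
out=[];sv={}
o=get_obs();p=np.array(o["position"]);R=Ro.from_quat(o["orientation"]).as_matrix();print(o["time_s"],p,R[:,2])
for n in("side","top"):
    r=vision.read_camera(n);sv[n]=r["frame"]
    P=lambda x:(lambda q:q[:2]/q[2])(r["intrinsics"]@(r["view"]@np.r_[x,1])[:3])
    c=P(p).astype(int);x0,y0=c[0]-40,c[1]-40
    a=cv2.resize(r["frame"][y0:y0+80,x0:x0+80,::-1],(400,400),interpolation=cv2.INTER_CUBIC);a=(255*(a/255.)**.5).astype(np.uint8)
    for s in(-1,0,1):
        t=P(p+R@[0,s*.025,.017]);cv2.circle(a,tuple(((t-[x0,y0]+.5)*5).astype(int)),4,(0,0,255),1);print(n,s,t,(x0,y0))
    t=P(p+R@[0,0,-.056]);cv2.circle(a,tuple(((t-[x0,y0]+.5)*5).astype(int)),4,(255,0,0),1)
    out.append(a)
pickle.dump((sv,p,R),open("tool.pkl","wb"))
cv2.imwrite("pics/tool.png",np.hstack(out))
```

```text
8.9333 [ 0.4503405  -0.09965312  0.29997206] [ 0.66360822  0.34387392 -0.66436049]
side -1 [294.72795856 268.80163166] (np.int64(258), np.int64(220))
side 0 [301.42889226 260.88371633] (np.int64(258), np.int64(220))
side 1 [308.20738754 252.87415317] (np.int64(258), np.int64(220))
top -1 [375.78824796 289.83058033] (np.int64(339), np.int64(246))
top 0 [376.59232417 281.72171084] (np.int64(339), np.int64(246))
top 1 [377.4205868  273.36892857] (np.int64(339), np.int64(246))
```

View pics/tool.png

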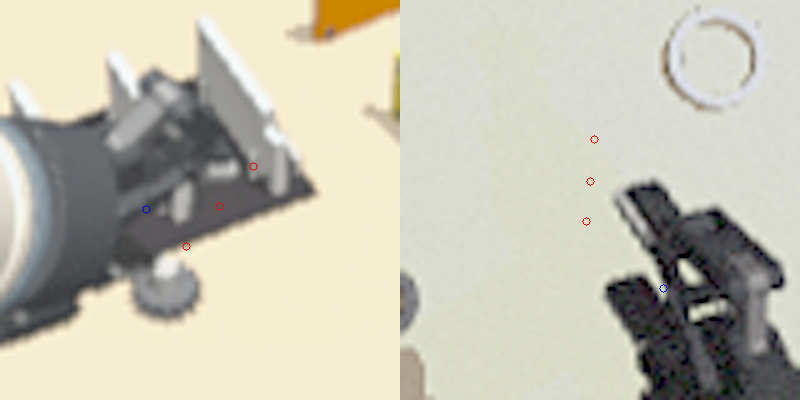

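Run:
```python
from h import *
np.set_printoptions(precision=4,suppress=True)
sv,p,R=pickle.load(open("tool.pkl","rb"))
s=lambda x,y:(258+x/5-.4,220+y/5-.4); t=lambda x,y:(339+(x-400)/5-.4,246+y/5-.4)
for nm,a,b in[("+y",(228,168),(640,187)),("-y",(182,200),(627,285)),("mid",(205,184),(633,236))]:
    q,e=tri(s(*a),t(*b));print(nm,q,"gap",e,"tool frame",R.T@(q-p),"world",q-p-R[:,2]*.017)
```

```text
+y [ 0.457  -0.1105  0.3323] gap 0.0010267591428959335 tool frame [-0.004   0.0275 -0.0208] world [-0.0047 -0.0167  0.0436]
-y [ 0.4239 -0.1089  0.3256] gap 0.020745906901957184 tool frame [ 0.004  -0.0006 -0.0378] world [-0.0377 -0.0151  0.037 ]
mid [ 0.4405 -0.1095  0.3286] gap 0.010925591749173883 tool frame [ 0.0001  0.0132 -0.029 ] world [-0.0212 -0.0157  0.0399]
```

The triangulated finger tip (+y finger, 1 mm ray gap) is at tool z ≈ -21 mm rather than +17 mm, with no sideways offset. The hover view agrees. So the real fingers end about 33–38 mm short of the reported TCP, purely along tool z. I'll grip that much lower. The plate-to-TCP relation stays rigid, so the target calculation still holds.

```bash
sed -i 's/^XG,ZT=.*/XG,ZT=-.031,.026/' h.py
python3 - <<'E'
from h import *
from workcell import *
np.set_printoptions(precision=4,suppress=True)
qt=Ro.from_matrix(Rg(1)).as_quat()
bot.reach(grasp+[0,0,.2],qt)
bot.servo_line(grasp+[0,0,.05],velocity=.2)
for h in(.03,.015,0):
    bot.servo_line(grasp+[0,0,h],velocity=.08);o=get_obs();F=np.array(o["wrist_force"]);print(h,o["position"]-grasp,F)
    if np.linalg.norm(F)>4: raise SystemExit("contact")
hand.move_gripper(.0,60);o=get_obs();print(o["time_s"],o["gripper_width"],o["grip_force"],o["wrist_force"],tiprow(vision.read_camera("side")["frame"]) if 0 else "")
E
```

```text
0.03 [-0.0005 -0.0001  0.0294] [ 0.324   1.2701 -0.3322]
0.015 [-0.0006 -0.0002  0.0141] [-0.4705 -0.218  -0.1845]
0 [-0.0006 -0.0002 -0.0008] [ 0.3391 -0.2731 -0.2515]
13.1167 0.006555023232544506 60.6876540184021 [-0.2316  0.8543  2.8109]
```

Gripped: width 6.6 mm at 60 N, about the plate thickness with pad compliance. Lifting, then moving to a pre-pose on the robot's side of the reader.

Run:
```python
from h import *
from workcell import *
np.set_printoptions(precision=4,suppress=True)
o=get_obs();p0=np.array(o["position"]);R0=Ro.from_quat(o["orientation"]).as_matrix()
mid[2]=.008
Rct=Rc.T@R0;tcm=Rc.T@(p0-mid);pickle.dump((Rct,tcm),open("g.pkl","wb"));print("tc",tcm)
pf,Rf=final(.35,1,Rct,tcm);qf=Ro.from_matrix(Rf).as_quat();print(pf,kinematics.solve_ik(pf,qf),kinematics.solve_ik(pf-[.1,0,0],qf))
bot.servo_line(p0+[0,0,.06],velocity=.06);o=get_obs();print(o["wrist_force"],o["gripper_width"])
bot.servo_line(p0+[0,0,.24],velocity=.2);o=get_obs();print(o["wrist_force"],o["ft_torque"],o["gripper_width"])
bot.reach(pf-[.12,0,0],qf);print(get_obs()["time_s"])
bot.servo_line(pf,velocity=.08);bot.dwell(.3)
o=get_obs();print(o["time_s"],np.array(o["position"])-pf,o["gripper_width"],o["grip_force"])
sv={n:vision.read_camera(n)["frame"] for n in("side","top")};pickle.dump(sv,open("fin.pkl","wb"))
ts=[]
for n,f in sv.items():
    r=d[n];q=r["intrinsics"]@(r["view"]@np.r_[spot,1])[:3];c=(q[:2]/q[2]);x0,y0=(c-40).astype(int);print(n,c,x0,y0)
    a=cv2.resize(f[y0:y0+80,x0:x0+80,::-1],(400,400),interpolation=cv2.INTER_CUBIC);a=(255*(a/255.)**.7).astype(np.uint8)
    cv2.circle(a,tuple(((c-[x0,y0]+.5)*5).astype(int)),4,(0,0,255),1);ts.append(a)
cv2.imwrite("pics/fin.png",np.hstack(ts))
```

```text
tc [-0.0312  0.0004  0.0185]
[ 0.5927 -0.1635  0.2541] [-0.6876  0.1924  2.0621  1.126   0.8652 -1.6018] [-0.8542  0.0803  2.1996  1.0805  0.968  -1.7027]
[-0.6456  0.6828 -1.011 ] 0.006327800238799783
[ 0.5436  0.0109 -1.2315] [ 0.0431 -0.0121  0.0471] 0.00683986206291959
17.125
19.075 [-0.0001 -0.0001  0.0001] 0.006636711528492475 60.04677057266235
side [382.3649 286.9666] 342 246
top [427.4781 224.551 ] 387 184
```

View pics/fin.png

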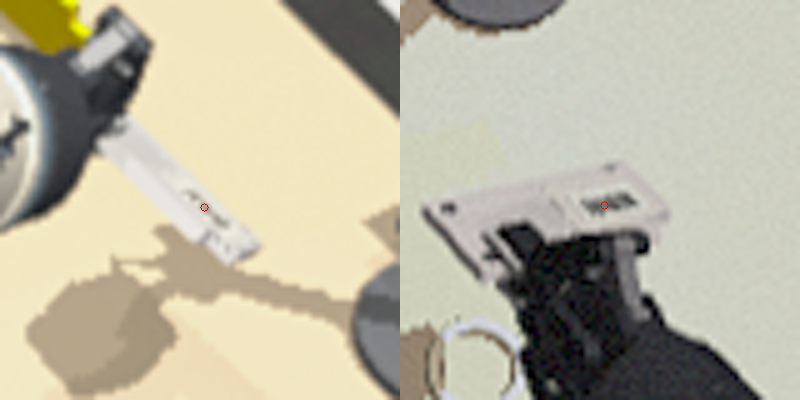

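The top crop shows the label facing up with its bars at (608,204), against the target mark at (604,205). In the side crop it sits on the mark at (204,208). The fingers are on the plain half only. One numeric check that the neighbours haven't moved, then hand in.

Run:
```python
from h import *
from workcell import *
sv=pickle.load(open("fin.pkl","rb"))
for n,(y0,y1,x0,x1) in(("top",(240,295,245,320)),("side",(235,290,255,292))):
    a,b=[cv2.cvtColor(f[y0:y1,x0:x1],cv2.COLOR_RGB2GRAY).astype(np.float32) for f in(d[n]["frame"],sv[n])]
    print(n,"changed px",int((abs(a-b)>50).sum()),"shift",cv2.phaseCorrelate(a,b))
bot.dwell(.3);o=get_obs();print(o["time_s"],np.abs(o["joint_vel"]).max(),o["gripper_width"],o["grip_force"])
print(hand_in())
```

```text
top changed px 0 shift ((0.5228600742115503, -0.0019109472397005334), 0.9984572043948703)
side changed px 667 shift ((-0.19566017257668733, -0.024273949041564435), 0.45359531104564665)
19.475 0.0010873877883157818 0.006656930986932084 60.04670977592468
the job is handed in; nothing more can be done
None
```

I handed the job in at 19.5 s with the notched cover held by its plain end in front of the reader, label up and steady. In the images the label sits within about 2 mm of my measured reading spot. The top view shows the other covers and the pinion unmoved, but the side-view check was inconclusive: 667 pixels changed there, and I did not find out why.

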